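Refit the cover of the kiln's junction box

ROBOT

A 6-joint arm with a two-finger parallel gripper is mounted at the origin on a cart in front of the work surface, level with it; the furniture and walls round the work are solid. World frame = base frame: x ahead of the robot, y to its left, z up, the work surface at z = 0. Lengths are in m, angles in rad, forces in N, time in s.
With the tool pointing down it reaches from about 0.375 to 0.9 m from the base axis. Payload 3.1 kg.
Tool frame: the origin (TCP) lies on the centre line of the jaws, within the pads' length; the fingertips stand 25 mm ahead of it and the grasp point (between the pads) lies 6 mm ahead of it (manip.tip_extent is the distance from the TCP to the fingertips, in m); z points along the fingers, y is the line along which they close (so a half turn about z gives the same grasp; the last joint's range is limited). The gripper opens to 85 mm and grips with 20 to 120 N. Pads are 22 mm wide; open, the fingers measure 114 mm over their backs; the gripper's body (76 mm by 85 mm) begins 54 mm behind the grasp point. The pads swing forward as they close: fully open they stand 13 mm farther back than shut.
Start: joints at [-1.319, 0.527, 1.433, -0, 1.181, -0.178], TCP at [0.26, -0.568, 0.256] pointing down, gripper open.
Joint ranges: [-3.08, 3.08], [-0.75, 2.2], [0.22, 2.44], [-1.43, 4.57], [0, 2.65], [-2.85, 2.85]. Speed limits (rad/s): [2.79, 2.79, 3.14, 3.14, 3.14, 3.14].

INTERFACE

Orientations are given as a unit quaternion [x, y, z, w].
In Python, from station import readout, imaging, order, manip gives the robot as it stands.
- The arm moves only by the tool move_arm, never from a script. Its argument "rows" is a list of rows, each a list of 7 numbers: the turn, a rotation vector about the tool's x, y, z in degrees, then the shift along the tool's x, y, z in mm, then the closure, from 0 (fully open) to 1 (shut). A call has 1 to 12 rows; each row is the pose to reach, as a shift and turn from the pose commanded when the call began, along the tool's axes at that moment; what a row does not reach only later rows make up. A row lasts 1/12 s, in which the tool goes at most 41.7 mm and 7.16 degrees, less where a joint would pass 70% of its speed; a pose out of reach is approached as far as the arm can. A call with a gripper value outside its range is refused whole. The fingers move at their own pace and stop on an object; "squeeze" is the grip in N (left out, the last holds). Time passes only in rows, so rows that repeat a pose let the fingers close. It gives the time, the measured TCP pose, the force, the opening and the grip force at its end, in the units of the state.
- readout.sense(): the state, without advancing time (a new reading comes with each control period).
- imaging.snapshot(name): name is "scene" or "side" or "wrist"; returns a dict with "img" (400x640x3 uint8, red, green, blue), "z_map" (400x640 float32, m along the optical axis (not along the pixel's ray), 0 where there is no reading), "fovy" (degrees; the focal length in pixels is half the picture's height over the tangent of half this angle, whatever the lens; pixels are square), "cx", "cy" (the principal point, pixels), "rvec" (rotation vector, rad) and "tvec" (3), from world to camera coordinates, as OpenCV has them. Camera axes: x right, y down, z forward; pixel columns grow to the right and rows downward; lengths in m; the calibration is good to about 2 mm. A picture is of the moment at which its call begins.
- order.sign_off(): hands the job in; it is judged then, once.
The state is a dict: "t": time; "q": joint angles; "qd": joint speeds; "tau": joint torques, N m; "tcp_pos": TCP position; "tool_rot": TCP orientation; "force": force on the tool from outside, world axes, zero at the start; "ft_torque": the same for the moment, N m; "finger_gap": opening from 0.0 (shut) to 1.0 (fully open); "gripper_force": force on a finger pad.
Only numpy, scipy, OpenCV 4.12 (cv2) and the standard library are available. Lean on these libraries where they do the work, as an engineer would, in place of code of your own. Each camera call takes 0.05 s, during which the arm holds its last target. There are 200 camera calls.

TASK

The cover plate of the grey junction box is lying loose on top of its four hidden locating pins. Slide the cover along its guides until it drops onto the pins, feeling for them since they can be off to either side, then press it down until it is fully home, flat on the box, with both sprung catches (orange rollers) snapped back over its edges. Work gently, never pushing on the cover with more than 45 N before it is home, and leave the pot, jar and bowl standing around it alone.

Things in the scene. Friction and masses are not known exactly. Their poses are not given: they have to be found in the camera images.
- box: Grey junction box fixed to the bench, 134 (x) x 230 (y) x 78 mm, origin under its centre, z up. Guide cheeks along both long sides (inner faces x = +-59 mm, up to z = 78 mm) let the cover slide only along the box's y. Corner stops at y = +-108 mm, up to z = 78 mm, stop the cover 22 mm from the middle either way.
- rim (a point): Middle of the opening (90 x 140 mm) at rim height, 50 mm above the box's origin. Under the cover an adjustable frame carries four upright brass pins, 10 mm diameter, tops 20 mm above the rim, at x = +-36 mm and y = +-48 mm from the frame's middle. The frame's middle lies 9 to 15 mm from here along the box's +y or its -y; it is not known which.
- gap_plus (a point): At the box's +y end, on the rim: middle of the 80 mm wide gap between the two corner stops, open above the rim (z = 50 mm), through which closed fingertips can push the cover's end edge along the box's y.
- gap_minus (a point): The same at the box's -y end.
- catch_line (a point): Midpoint between the two roller catches, 60.5 mm above the box's origin, y = 0. Each has two rollers, 10 mm thick, 28 mm long, at x = +-61, y = +-40 mm, that reach 2 mm over the cover's edges. Press near here: a cover resting on them yields to about 8 to 18 N and lands on the rim, underside 50 mm above the box origin.
- cover: Flat pale aluminium cover with a yellow patch, 116 (x) x 172 (y) x 6 mm, 0.28 to 0.46 kg; origin: centre of underside; axes as box. Slots 15 (x) x 14 (y) mm at x +-36, y +-48. Starts on the pin tops (z = 70 in the box's frame), within 3 mm of the middle. Slides at 1 to 5 N. Over the pins it drops 6 mm onto the catches.
- catch_near (a joint): Sprung catch bar with two orange rollers on the box's -x long side: outward travel in m; 0 = snapped in fully, about 0.002 while the cover's edge pushes it aside. It rests at 0 both with the cover above it and with the cover home beneath it.
- catch_far (a joint): The same catch on the +x long side.
- pinch_pot: Small terracotta pinch pot, 61 x 63 x 46 mm, origin under its centre. Leave alone.
- glaze_jar: White lidded glaze jar, 60 mm diameter, 56 mm high, origin under its centre. Leave alone.
- tea_bowl: Green tea bowl, 84 mm diameter, 56 mm high, origin under its centre. Leave alone.
Things that resemble listed ones, but are neither listed nor needed, are in the scene too. Several things have the shape of the cover; the one meant has the colours described above.

How it is judged:
By the outcome, as a careful person would: the job done as asked, in the order asked, and still so for the second after the job is handed in, with the robot touching nothing.
It also fails if it takes over 48 s, if anything falls off the work surface, if the arm or the gripper's body presses on something with over 40 N, if the wrist force passes 120 N, or if a joint passes its speed limit or range.

## Working session

There is one attempt and no reset: what is moved stays moved. The work goes in short steps, Python scripts to look and compute and a tool call to move; the robot and the scene stay as the last step left them, time stands still between calls to the robot, and variables do not carry over. Pictures are saved under pics/ and viewed, at most 10 in all, crops included, and the job is handed in when it is done.

Besides the shell and the picture viewer there is one more tool, called as name([rows], argument=value, ...), one row to a line, values as JSON. move_arm: Moves the arm, as the interface text tells. Its arguments: {"type":"object","properties":{"rows":{"type":"array"},"squeeze":{"type":"number"}},"required":["rows"]}

```bash
mkdir -p pics; ls; cat > h.py <<'E'
import numpy as np, cv2
from station import readout, imaging, order, manip
def snap(n):
    s=imaging.snapshot(n); s['R']=cv2.Rodrigues(np.array(s['rvec'],float))[0]; s['t']=np.array(s['tvec'],float)
    s['f']=200/np.tan(np.radians(s['fovy'])/2); return s
def ray(s,u,v):
    d=s['R'].T@np.array([(u-s['cx'])/s['f'],(v-s['cy'])/s['f'],1.]); return -s['R'].T@s['t'],d
def onz(s,u,v,z):
    o,d=ray(s,u,v); return o+d*(z-o[2])/d[2]
def dep(s,u,v):
    o,d=ray(s,u,v); return o+d*float(s['z_map'][int(v),int(u)])
def cloud(s):
    v,u=np.mgrid[0:400,0:640]; z=s['z_map']; p=np.stack([(u-s['cx'])/s['f']*z,(v-s['cy'])/s['f']*z,z],-1)
    return (p-s['t'])@s['R']
def proj(s,p):
    c=s['R']@np.array(p)+s['t']; return c[:2]/c[2]*s['f']+[s['cx'],s['cy']]
def save(s,n): cv2.imwrite('pics/'+n,s['img'][...,::-1] if isinstance(s,dict) else s[...,::-1])
E
python3 - <<'E'
from h import *
a=snap('scene');b=snap('side')
im=np.vstack([a['img'],b['img']]); im=cv2.resize(im,(480,600),interpolation=cv2.INTER_AREA)
save(a,'scene.png');save(b,'side.png')
s=readout.sense();print(s)
for c in(a,b):print(c['fovy'],c['cx'],c['cy'],-c['R'].T@c['t'])
E
```

```text
pics
{'t': 0.1, 'q': array([-1.31951106e+00,  5.28381463e-01,  1.43373280e+00, -1.77196860e-05,
        1.18139572e+00, -1.78500761e-01]), 'qd': array([ 3.41985903e-04, -4.37515138e-03, -3.49106263e-03, -1.65968075e-03,
        5.56914129e-04, -9.19397378e-05]), 'tau': array([-5.67272746e-04, -4.43303347e+01, -1.78587395e+01, -1.75158993e-04,
        3.87638443e-03, -8.65059832e-06]), 'tcp_pos': array([ 0.26030018, -0.56758529,  0.25543951]), 'tool_rot': array([ 9.76998046e-01,  2.13246098e-01, -4.30681581e-05, -9.57731255e-04]), 'force': array([ 0.13099254, -0.58977207, -0.32087   ]), 'ft_torque': array([-0.06925855,  0.01317123, -0.01490729]), 'gripper_force': 0.0, 'finger_gap': 1.000675403884593}
46.82160886849083 320.46918070697063 203.49456336576958 [-0.11492571  1.01286997  0.63764435]
46.134640136440126 321.8547242148921 204.59137432217014 [0.14497886 1.08233615 0.81956512]
```

View pics/scene.png

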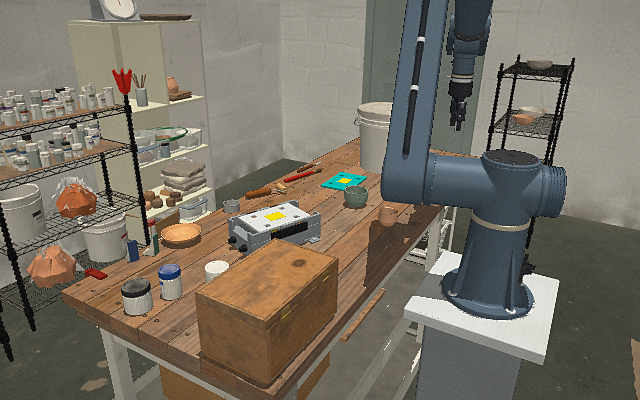

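View pics/side.png

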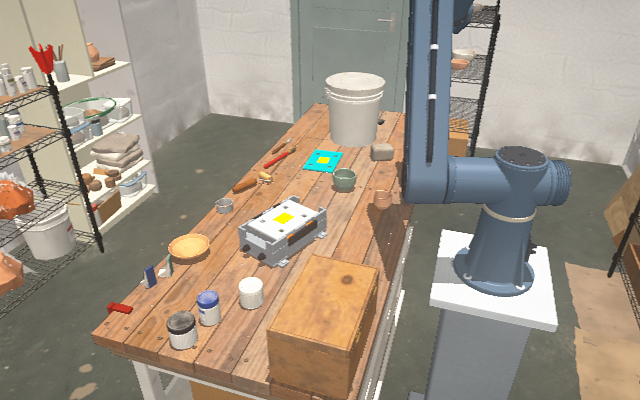

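Both pictures show the box with its pale cover and yellow patch (scene 275,217; side 285,217). The look-alike is a cyan plate with a yellow patch (scene 345,181; side 323,160). The jar is at side (251,292), the bowl at (344,180), the pot at (382,198), and there is a wooden crate at (322,315).

```bash
python3 - <<'E'
from h import *
a=snap('scene');b=snap('side')
cents=[]
for n,s,r in(('scene',a,(215,195,335,275)),('side',b,(225,185,345,275))):
    P=cloud(s);hsv=cv2.cvtColor(s['img'],cv2.COLOR_RGB2HSV)
    m=cv2.inRange(hsv,(22,150,120),(35,255,255));k=np.zeros_like(m);k[r[1]:r[3],r[0]:r[2]]=255;m&=k
    ys,xs=np.nonzero(m);u,v=xs.mean(),ys.mean();cents.append((s,u,v))
    print(n,'yellow',len(xs),u,v,'z',np.median(P[ys,xs],0), onz(s,u,v,.076))
    # pale cover: low sat bright, height
    w=(k>0)&(P[...,2]>.066)&(P[...,2]<.09)&(s['z_map']>0)
    q=P[w];print('top pts',len(q),'z pct',np.percentile(q[:,2],[5,25,50,75,95]))
    rc=cv2.minAreaRect((q[:,:2]*1000).astype(np.float32));print('rect mm',rc)
    wc=w&(hsv[...,1]<60)&(hsv[...,2]>175)&(abs(P[...,2]-.076)<.006)
    n_,lab,st,_=cv2.connectedComponentsWithStats(wc.astype(np.uint8));i=1+st[1:,4].argmax()
    q=P[(lab==i)|(m>0)];print('cover rect',cv2.minAreaRect((q[:,:2]*1000).astype(np.float32)),np.median(q[:,2]))
(o1,d1),(o2,d2)=[ray(*c) for c in cents]
t=np.linalg.lstsq(np.c_[d1,-d2],o2-o1,rcond=None)[0];print('tri',o1+t[0]*d1,o2+t[1]*d2)
c=np.hstack([cv2.resize(a['img'][190:285,210:340],None,fx=3,fy=3,interpolation=2),cv2.resize(b['img'][185:280,225:345],None,fx=3,fy=3,interpolation=2)])
save(c,'crop.png')
for n,uv in(('jar',(251,283)),('bowl',(344,172)),('pot',(382,192)),('crate',(320,290))):print(n,dep(b,*uv))
E
```

```text
scene yellow 107 274.61682242990656 215.99065420560748 z [0.58777957 0.04718896 0.07679848] [0.58925739 0.04584017 0.076     ]
top pts 1684 z pct [0.06885433 0.0743526  0.07605172 0.07706816 0.07868268]
rect mm ((587.514404296875, 48.02814483642578), (232.3026123046875, 155.96585083007812), 69.48615264892578)
cover rect ((230.76406860351562, 462.4140930175781), (199.9930877685547, 1284.529052734375), 40.97862243652344) 0.07642485006660302
side yellow 124 283.28225806451616 217.83064516129033 z [0.58607899 0.04676815 0.07604538] [0.58612219 0.04722627 0.076     ]
top pts 1987 z pct [0.06859886 0.07359606 0.07526999 0.07659059 0.07833687]
rect mm ((588.9794311523438, 48.320945739746094), (233.2061309814453, 157.9629669189453), 69.31217193603516)
cover rect ((585.9624633789062, 46.81432342529297), (229.36341857910156, 135.70108032226562), 68.76109313964844) 0.07572905215138526
tri [0.58328516 0.05404163 0.08076335] [0.58324873 0.05396864 0.08084334]
jar [0.56659188 0.30948684 0.05605021]
bowl [ 0.51237261 -0.34322102  0.03960449]
pot [ 0.35690006 -0.24929108  0.03859754]
crate [0.36950798 0.37755612 0.14779738]
```

View pics/crop.png

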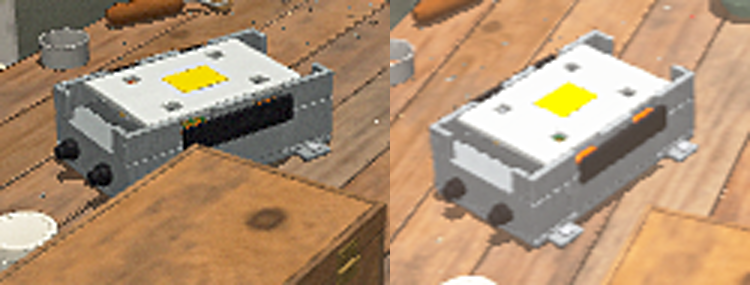

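The choice is confirmed in the crop: pale cover with four slots and a yellow patch on the grey box, orange rollers at its sides. The box is centred at about (0.588, 0.048) with its long axis at 69.4°. I'll move above it for a closer look with the wrist camera.

move_arm([
  [0,0,-2,20,-15,-3,0.5],
  [0,0,-5,50,-38,-6,1],
  [0,0,-7.5,80,-61,-9,1],
  [0,0,-10,110,-84,-12,1],
  [0,0,-12.5,140,-107,-15,1],
  [0,0,-15,170,-130,-18,1],
  [0,0,-17.5,200,-152,-21,1],
  [0,0,-20,230,-175,-24,1],
  [0,0,-22.5,260,-198,-27,1],
  [0,0,-25,290,-221,-30,1],
  [0,0,-27.5,320,-244,-33,1],
  [0,0,-30,350,-267,-36,1],
])

```text
t: 1.2
tcp_pos: [0.4678, -0.1778, 0.2925]
tool_rot: [0.888, 0.46, -0.0, 0.0]
force: [-0.8, -0.3, -0.0]
finger_gap: 0.001
gripper_force: 0.0
```

```bash
cat > rel.py <<'E'
from h import *
from scipy.spatial.transform import Rotation as Ro
import sys
# goal: world TCP xyz (m), yaw(deg) of tool x, tool down -> shift in current tool axes, turn
def go(p,yaw):
    s=readout.sense();R=Ro.from_quat(s['tool_rot']);y=np.radians(yaw)
    G=Ro.from_matrix(np.array([[np.cos(y),np.sin(y),0],[np.sin(y),-np.cos(y),0],[0,0,-1]]))
    print('t',s['t'],'turn',np.round((R.inv()*G).as_rotvec(degrees=True),2),'shift',np.round(R.inv().apply(np.array(p)-s['tcp_pos'])*1000,1),'F',np.round(s['force'],1))
if __name__=='__main__': go([float(v) for v in sys.argv[1:4]],float(sys.argv[4]))
E
python3 rel.py .588 .048 .3 69.4
```

```text
t 1.2 turn [ -0.     0.   -14.66] shift [253.7 -32.2  -7.5] F [-0.8 -0.3 -0. ]
```

move_arm([
  [0,0,-3,36,-5,-2,1],
  [0,0,-6,72,-10,-4,1],
  [0,0,-9,108,-15,-6,1],
  [0,0,-12,144,-19,-7,1],
  [0,0,-14.7,180,-24,-7,1],
  [0,0,-14.7,212,-28,-7,1],
  [0,0,-14.7,238,-30,-7,1],
  [0,0,-14.7,251,-32,-7,1],
  [0,0,-14.7,251,-32,-7,1],
  [0,0,-14.7,251,-32,-7,1],
])

```text
t: 2.03
tcp_pos: [0.5861, 0.0434, 0.2989]
tool_rot: [0.822, 0.569, -0.001, -0.0]
force: [0.5, 0.2, 0.2]
finger_gap: -0.002
gripper_force: 0.0
```

```bash
python3 - <<'E'
from h import *
s=snap('wrist');save(s,'w1.png');print(s['fovy'],-s['R'].T@s['t'],readout.sense()['tcp_pos'],readout.sense()['tool_rot'])
np.savez('w1.npz',**{k:s[k] for k in('img','z_map','fovy','cx','cy','rvec','tvec')})
E
```

```text
64.00359328915826 [0.61079414 0.10827968 0.41641219] [0.58581882 0.0426917  0.29899447] [ 8.22568150e-01  5.68665916e-01 -8.40984978e-04 -8.38542124e-05]
```

View pics/w1.png

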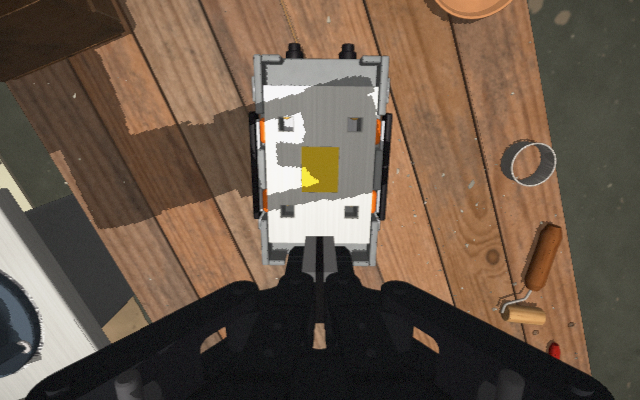

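The wrist view shows the box upright in the picture. Its slots are at about (286,124), (355,124), (288,211) and (351,211), the yellow patch at (320,169), and the orange rollers at both sides.

```bash
python3 - <<'E'
from h import *
d=np.load('w1.npz');s={k:d[k] for k in d};s['R']=cv2.Rodrigues(s['rvec'])[0];s['t']=s['tvec'];s['f']=200/np.tan(np.radians(float(s['fovy']))/2)
P=cloud(s);Z=P[...,2]
reg=np.zeros((400,640),bool);reg[40:285,235:405]=1
g=s['img'].astype(int)
c=reg&(abs(Z-.076)<.004);c[232:,300:340]=0
# box frame
yaw=69.4
for it in range(1):
    ang=np.radians(yaw);ex=np.array([np.sin(ang),-np.cos(ang)]);ey=np.array([np.cos(ang),np.sin(ang)])
    C=np.array([.588,.048])
    X=(P[...,:2]-C)@ex*1000;Y=(P[...,:2]-C)@ey*1000
    for r in range(60,275,6):
        w=reg[r]&(Z[r]>.055)
        xs=X[r][w];
        if len(xs):
            print(r,'Y%.0f'%np.median(Y[r][reg[r]]),' '.join('%.0f:%.0f'%(X[r,u],Z[r,u]*1000) for u in range(246,400,6)) if r in(60,78,102,126,168,210,240,252) else '', 'minmax',xs.min().round(1),xs.max().round(1))
for u in(300,345,275,370): print('col',u,' '.join('%.0f:%.0f'%(Y[r,u],Z[r,u]*1000) for r in range(48,275,3)))
for n,uv in dict(s1=(286.5,124),s2=(355,124.5),s3=(288,211),s4=(351,211)).items():
    p=onz(s,*uv,.076)[:2]-C;print(n,(p@ex*1000).round(1),(p@ey*1000).round(1))
# edges: yellow by hue
h=cv2.cvtColor(s['img'],cv2.COLOR_RGB2HSV);m=cv2.inRange(h,(20,180,80),(35,255,255))*reg.astype(np.uint8)
ct=max(cv2.findContours(m,0,2)[0],key=cv2.contourArea);q=np.array([onz(s,*p[0],.076)[:2] for p in ct]);print('yellow',cv2.minAreaRect((q*1000).astype(np.float32)))
m=cv2.inRange(h,(5,180,80),(18,255,255))*reg.astype(np.uint8)
for st,ce in zip(*[x[1:] for x in cv2.connectedComponentsWithStats(m)[2:]]):
    if st[4]>15:
        p=onz(s,*ce,.0655)[:2]-C;print('orange',st,ce.round(0),(p@ex*1000).round(1),(p@ey*1000).round(1))
cv2.imwrite('pics/w1c.png',cv2.resize(s['img'][95:240,245:400],None,fx=4,fy=4,interpolation=2)[...,::-1])
E
```

```text
60 Y108 -89:-0 -82:-1 -61:77 -55:77 -49:78 -43:78 -38:64 -33:51 -27:50 -21:49 -15:50 -8:50 -2:50 5:51 11:49 17:50 24:50 30:49 36:50 41:62 45:78 51:78 57:78 63:77 85:-0 92:-1 minmax -64.5 68.4
66 Y102  minmax -64.8 67.5
72 Y96  minmax -64.9 67.9
78 Y90 -90:-1 -82:5 -61:79 -58:64 -53:51 -47:50 -41:50 -34:50 -28:50 -21:50 -15:49 -8:49 -2:49 5:50 11:50 18:50 24:49 31:51 37:51 44:49 50:49 56:51 60:65 64:78 86:-2 94:-2 minmax -65.4 67.2
84 Y84  minmax -64.9 67.6
90 Y77  minmax -65.0 68.1
96 Y71  minmax -65.5 67.2
102 Y65 -92:-2 -85:-1 -62:80 -57:77 -51:76 -44:76 -38:75 -32:75 -26:77 -20:76 -14:76 -8:76 -2:76 5:75 11:77 17:75 23:77 29:75 35:76 41:75 48:75 53:76 60:74 66:77 88:0 96:-2 minmax -65.8 67.7
108 Y59  minmax -65.1 66.8
114 Y53  minmax -74.1 76.2
120 Y47  minmax -74.6 76.4
126 Y41 -94:-0 -71:71 -66:64 -60:65 -52:76 -45:76 -44:32 -36:42 -27:74 -20:77 -14:75 -8:76 -2:76 5:75 11:76 17:75 23:75 33:43 39:42 46:47 49:75 55:77 63:65 69:66 74:72 98:-1 minmax -74.8 75.6
132 Y35  minmax -74.1 76.1
138 Y29  minmax -74.3 75.3
144 Y22  minmax -74.8 75.8
150 Y16  minmax -74.2 76.4
156 Y10  minmax
[... 2901 characters left out ...]
:76 35:76 32:75 29:77 26:76 23:76 19:76 16:77 13:76 10:77 6:75 3:76 0:78 -3:76 -7:75 -10:76 -13:76 -17:75 -20:76 -23:76 -27:76 -30:75 -33:77 -37:76 -40:76 -44:76 -48:75 -51:76 -54:76 -58:75 -62:75 -65:77 -69:76 -75:70 -78:71 -82:73 -84:75 -88:75 -91:78 -95:76 -99:76 -102:77 -106:77 -110:78 -113:78 -118:77 64:416 -170:-2 -174:-1
s1 -34.3 43.1
s2 36.9 42.8
s3 -35.2 -52.4
s4 35.6 -52.3
yellow ((586.2474975585938, 43.46476745605469), (48.402339935302734, 38.34292221069336), 69.5198745727539)
orange [260 118   5  25  96] [262. 130.] -62.4 35.8
orange [376 119   5  25  95] [378. 131.] 62.9 35.2
orange [263 189   5  23  77] [265. 201.] -62.9 -43.4
orange [372 190   4  23  75] [374. 201.] 62.2 -44.3
```

View pics/w1c.png

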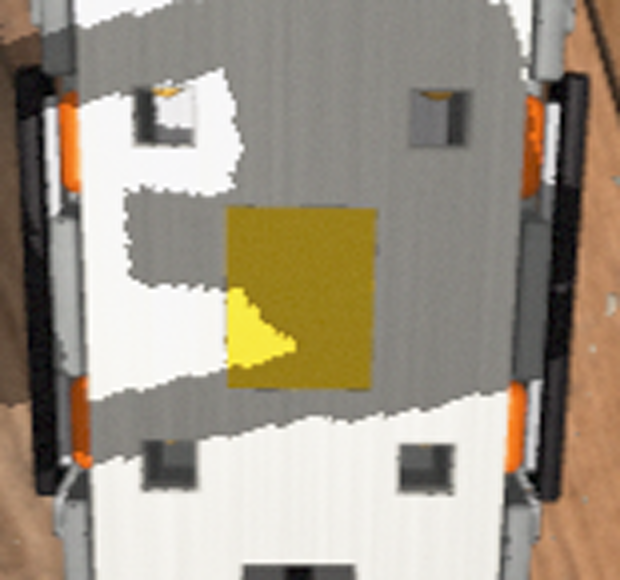

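In the close crop, brass pins show as small arcs at the upper edge of every slot: (168,92), (438,95), (170,442) and (428,445). So the frame lies towards picture-up, which is tool +x, by about 10 mm. I'll enter the lower gap with closed fingertips and push along +x.

move_arm([
  [0,0,0.3,-20,0,5,1],
  [0,0,0.5,-55,0,20,1],
  [0,0,0.5,-90,0,45,1],
  [0,0,0.5,-105,0,75,1],
  [0,0,0.5,-105,0,110,1],
  [0,0,0.5,-105,0,140,1],
  [0,0,0.5,-105,0,165,1],
  [0,0,0.5,-105,0,185,1],
  [0,0,0.5,-105,0,198,1],
  [0,0,0.5,-105,0,207,1],
  [0,0,0.5,-105,0,214,1],
  [0,0,0.5,-105,0,214,1],
])

```text
t: 3.08
tcp_pos: [0.5486, -0.0555, 0.0845]
tool_rot: [0.825, 0.565, -0.001, -0.001]
force: [-0.3, 1.0, 0.0]
finger_gap: 0.003
gripper_force: 0.0
```

```bash
python3 rel.py .548 -.0557 .085 68.9; python3 - <<'E'
from h import *
a=snap('side');save(cv2.resize(a['img'][150:280,215:345],None,fx=4,fy=4,interpolation=2),'s2.png')
E
```

```text
t 3.0833 turn [-0.11  0.02 -0.16] shift [-0.5 -0.5 -0.5] F [-0.3  1.   0. ]
```

View pics/s2.png

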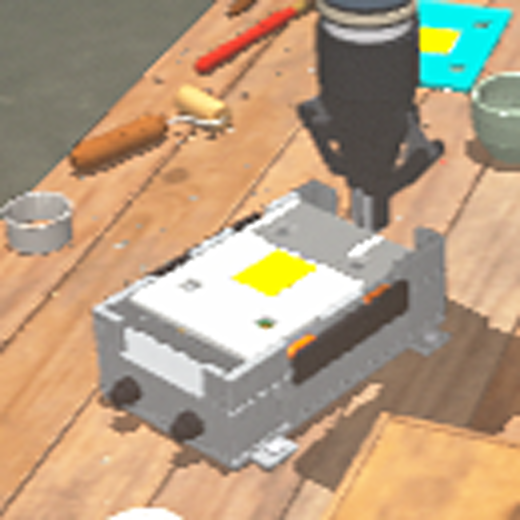

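The fingertips stand in the gap at (370,215), clear of the stops and the cover. Starting the slow push.

move_arm([
  [0,0,0,1.5,0,0,1],
  [0,0,0,3,0,0,1],
  [0,0,0,4.5,0,0,1],
  [0,0,0,6,0,0,1],
  [0,0,0,7,0,0,1],
  [0,0,0,8,0,0,1],
  [0,0,0,9,0,0,1],
  [0,0,0,10,0,0,1],
  [0,0,0,11,0,0,1],
  [0,0,0,12,0,0,1],
  [0,0,0,13,0,0,1],
  [0,0,0,14,0,0,1],
])

```text
t: 4.13
tcp_pos: [0.5546, -0.0417, 0.0854]
tool_rot: [0.825, 0.565, -0.0, 0.0]
force: [-0.1, -2.7, 2.1]
finger_gap: 0.005
gripper_force: 1.4
```

```bash
cat > yel.py <<'E'
from h import *
c=[]
for n,r in(('scene',(215,195,335,275)),('side',(225,185,345,275))):
    s=snap(n);P=cloud(s);m=cv2.inRange(cv2.cvtColor(s['img'],cv2.COLOR_RGB2HSV),(22,150,120),(35,255,255))
    m[:r[1]]=0;m[r[3]:]=0;m[:,:r[0]]=0;m[:,r[2]:]=0
    ys,xs=np.nonzero(m);q=P[ys,xs].mean(0)-[.5865,.0441,0];print(n,len(xs),'Y %.1f X %.1f z %.1f'%(1e3*q[:2]@[.360,.933],1e3*q[:2]@[.933,-.36],1e3*np.median(P[ys,xs,2])))
s=readout.sense();q=s['tcp_pos']-[.5865,.0441,0];print('tcp Y %.1f z %.1f'%(1e3*q[:2]@[.360,.933],1e3*q[2]),'F along y %.1f x %.1f z %.1f'%(s['force'][:2]@[.36,.933],s['force'][:2]@[.933,-.36],s['force'][2]))
E
python3 yel.py
```

```text
scene 105 Y 9.1 X -0.0 z 77.0
side 131 Y 8.6 X -2.0 z 75.7
tcp Y -91.3 z 85.4 F along y -2.1 x 0.5 z 2.0
```

move_arm([
  [0,0,0,0.6,0,0,1],
  [0,0,0,1.2,0,0,1],
  [0,0,0,1.8,0,0,1],
  [0,0,0,2.4,0,0,1],
  [0,0,0,3,0,0,1],
])

```text
t: 4.65
tcp_pos: [0.5554, -0.0386, 0.0851]
tool_rot: [0.825, 0.565, -0.0, -0.0]
force: [-1.1, -2.4, 0.2]
finger_gap: -0.002
gripper_force: 1.1
```

```bash
python3 yel.py
```

```text
scene 104 Y 25.3 X -18.6 z 70.8
side 131 Y 26.3 X -15.5 z 70.1
tcp Y -88.2 z 85.1 F along y -2.2 x -0.4 z -1.4
```

```bash
sed -i 's/P\[ys,xs\].mean(0)/np.median(P[ys,xs],0)/' yel.py; python3 yel.py; python3 - <<'E'
from h import *
a=snap('side');b=snap('scene');save(np.hstack([cv2.resize(x,(400,400),interpolation=2) for x in(a['img'][180:280,225:325],b['img'][190:290,220:320])]),'s3.png')
E
```

```text
scene 104 Y 12.2 X 0.5 z 70.7
side 130 Y 11.5 X -3.0 z 69.9
tcp Y -88.2 z 85.2 F along y -0.8 x -0.2 z -0.7
```

View pics/s3.png

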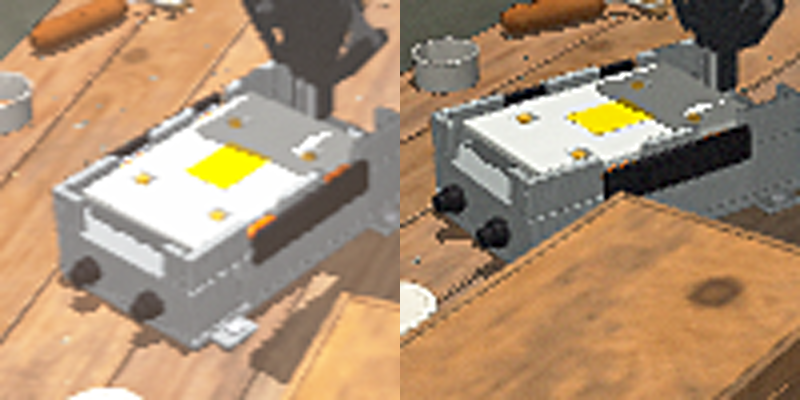

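Cover has dropped 6 mm (top 76 → 70 mm) and all four brass pins show in the slots (left crop: 235,123; 310,155; 145,180; 218,213). Back off, rise, go over the catch line.

move_arm([
  [0,0,0,-3,0,0,1],
  [0,0,0,-6,0,0,1],
  [0,0,0,-6,0,-20,1],
  [0,0,0,-6,0,-45,1],
  [0,0,0,10,0,-55,1],
  [0,0,0,40,0,-55,1],
  [0,0,0,70,0,-50,1],
  [0,0,0,88,0,-40,1],
  [0,0,0,88,0,-30,1],
  [0,0,0,88,0,-22,1],
  [0,0,0,88,0,-17,1],
  [0,0,0,88,0,-17,1],
])

```text
t: 5.95
tcp_pos: [0.586, 0.0424, 0.1007]
tool_rot: [0.825, 0.565, -0.001, -0.001]
force: [-0.2, 1.3, -0.0]
finger_gap: -0.0
gripper_force: 0.0
```

```bash
python3 yel.py; python3 rel.py .5865 .0441 .102 68.9
```

```text
scene 83 Y 15.3 X -2.9 z 70.9
side 111 Y 12.7 X -4.9 z 69.9
tcp Y -1.5 z 102.0 F along y -0.5 x -0.3 z 0.5
t 6.05 turn [-0.05  0.02 -0.16] shift [ 1.5 -1.2  0. ] F [-0.5 -0.4  0.5]
```

Tip is about 7 mm above the cover. Pressing down slowly.

move_arm([
  [0,0,0,1.5,-1,2,1],
  [0,0,0,1.5,-1,4,1],
  [0,0,0,1.5,-1,5,1],
  [0,0,0,1.5,-1,6,1],
  [0,0,0,1.5,-1,7,1],
  [0,0,0,1.5,-1,8,1],
  [0,0,0,1.5,-1,8.5,1],
  [0,0,0,1.5,-1,9,1],
])

```text
t: 6.72
tcp_pos: [0.5871, 0.0451, 0.0933]
tool_rot: [0.825, 0.565, 0.0, 0.0]
force: [0.4, 1.0, -0.4]
finger_gap: 0.002
gripper_force: 0.0
```

move_arm([
  [0,0,0,0,0,0.5,1],
  [0,0,0,0,0,1,1],
  [0,0,0,0,0,1.5,1],
  [0,0,0,0,0,2,1],
])

```text
t: 7.05
tcp_pos: [0.587, 0.0451, 0.0912]
tool_rot: [0.825, 0.565, -0.0, -0.0]
force: [-0.1, 0.0, -0.6]
finger_gap: 0.003
gripper_force: 0.0
```

```bash
python3 - <<'E'
from h import *
a=snap('side');P=cloud(a);print(manip.tip_extent,readout.sense()['tcp_pos'],readout.sense()['force'])
save(np.hstack([cv2.resize(x['img'][150:260,225:335],(400,400),interpolation=2) for x in(a,snap('scene'))]),'s4.png')
E
python3 yel.py
```

```text
0.025 [0.58696342 0.04508604 0.09109397] [ 0.06133523  0.71942391 -1.31340603]
scene 60 Y 16.6 X -3.7 z 64.6
side 89 Y 16.1 X -4.8 z 63.9
tcp Y 1.1 z 91.3 F along y 0.2 x -0.1 z 0.1
```

View pics/s4.png

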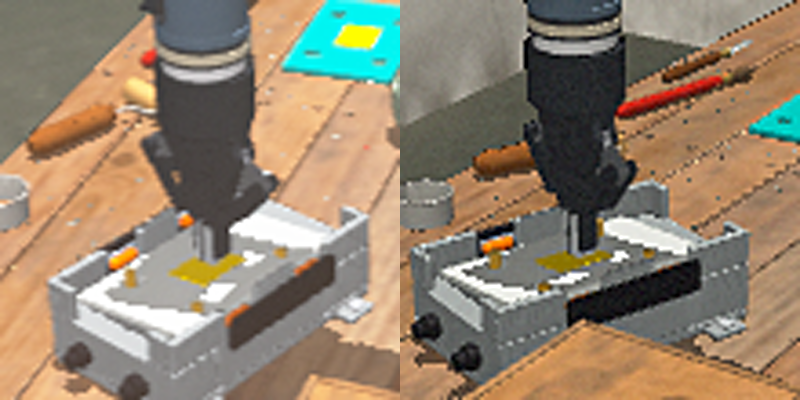

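The cover is tilted: at the far side (side crop 125,258 and 187,220) the rollers stand over its edge. I'll measure the tilt before pressing on.

```bash
cat > tilt.py <<'E'
from h import *
for n in('side','scene'):
    s=snap(n);P=cloud(s);q=P[...,:2]-[.5865,.0441];X=1e3*q@[.933,-.36];Y=1e3*q@[.36,.933];Z=1e3*P[...,2]
    m=(abs(X)<52)&(Y>-72)&(Y<90)&(Z>45)&(Z<74)&(np.hypot(X,Y)>30)&(s['z_map']>0)
    for _ in range(4):
        A=np.c_[X[m],Y[m],np.ones(m.sum())];c=np.linalg.lstsq(A,Z[m],rcond=None)[0]
        r=Z-(c[0]*X+c[1]*Y+c[2]);m&=abs(r)<2.5
    print(n,m.sum(),'z0 %.1f'%c[2],'edges x-58 %.1f x+58 %.1f y-77 %.1f y+95 %.1f'%(c[2]-58*c[0],c[2]+58*c[0],c[2]-77*c[1],c[2]+95*c[1]))
E
python3 tilt.py
```

```text
side 685 z0 62.9 edges x-58 70.5 x+58 55.3 y-77 62.7 y+95 63.1
scene 494 z0 63.9 edges x-58 71.4 x+58 56.4 y-77 63.9 y+95 64.0
```

move_arm([
  [0,0,0,0,0,-5,1],
  [0,0,0,0,-4,-10,1],
  [0,0,0,0,-15,-10,1],
  [0,0,0,0,-25,-10,1],
  [0,0,0,0,-25,-8,1],
  [0,0,0,0,-25,-6,1],
  [0,0,0,0,-25,-4.5,1],
  [0,0,0,0,-25,-3.5,1],
  [0,0,0,0,-25,-2.5,1],
])

```text
t: 8.1
tcp_pos: [0.5642, 0.0539, 0.0936]
tool_rot: [0.825, 0.565, 0.0, 0.0]
force: [-0.3, -0.1, 0.3]
finger_gap: -0.004
gripper_force: 0.0
```

move_arm([
  [0,0,0,0,0,0.5,1],
  [0,0,0,0,0,1,1],
  [0,0,0,0,0,1.5,1],
])

```text
t: 8.35
tcp_pos: [0.5639, 0.054, 0.0922]
tool_rot: [0.825, 0.565, 0.0, 0.0]
force: [-0.6, 0.3, 2.4]
finger_gap: -0.003
gripper_force: 1.1
```

```bash
python3 tilt.py
```

```text
side 630 z0 62.8 edges x-58 70.3 x+58 55.4 y-77 62.7 y+95 62.9
scene 494 z0 63.9 edges x-58 71.4 x+58 56.3 y-77 63.7 y+95 64.1
```

Contact felt. Pressing in small steps.

move_arm([
  [0,0,0,0,0,0.4,1],
  [0,0,0,0,0,0.8,1],
  [0,0,0,0,0,1.2,1],
])

```text
t: 8.7
tcp_pos: [0.5645, 0.0539, 0.0917]
tool_rot: [0.825, 0.565, 0.001, 0.001]
force: [0.5, -0.3, 4.0]
finger_gap: 0.001
gripper_force: 2.1
```

move_arm([
  [0,0,0,0,0,0.4,1],
  [0,0,0,0,0,0.8,1],
  [0,0,0,0,0,1.2,1],
])

```text
t: 8.95
tcp_pos: [0.5654, 0.0537, 0.0904]
tool_rot: [0.825, 0.565, 0.001, 0.001]
force: [2.3, -1.3, 2.6]
finger_gap: -0.002
gripper_force: 1.5
```

```bash
python3 tilt.py
```

```text
side 630 z0 61.9 edges x-58 68.3 x+58 55.4 y-77 61.7 y+95 62.1
scene 487 z0 62.7 edges x-58 68.8 x+58 56.6 y-77 62.8 y+95 62.7
```

move_arm([
  [0,0,0,0,0,0.6,1],
  [0,0,0,0,0,1.2,1],
  [0,0,0,0,0,1.8,1],
  [0,0,0,0,0,2.4,1],
])

```text
t: 9.38
tcp_pos: [0.5625, 0.0543, 0.0868]
tool_rot: [0.825, 0.565, -0.001, -0.001]
force: [-0.4, -0.1, 1.2]
finger_gap: -0.004
gripper_force: 0.0
```

move_arm([
  [0,0,0,0,0,0.6,1],
  [0,0,0,0,0,1.2,1],
  [0,0,0,0,0,1.8,1],
  [0,0,0,0,0,2.4,1],
])

```text
t: 9.72
tcp_pos: [0.5636, 0.0541, 0.085]
tool_rot: [0.825, 0.565, -0.0, -0.0]
force: [0.1, -0.4, -0.2]
finger_gap: 0.001
gripper_force: 0.0
```

```bash
python3 tilt.py
```

```text
side 508 z0 56.0 edges x-58 56.8 x+58 55.1 y-77 55.9 y+95 56.0
scene 382 z0 56.8 edges x-58 57.7 x+58 55.8 y-77 56.5 y+95 57.1
```

It snapped down. I'll press on to confirm it is fully seated.

move_arm([
  [0,0,0,0,0,1,1],
  [0,0,0,0,0,2,1],
  [0,0,0,0,0,2.7,1],
  [0,0,0,0,0,3.3,1],
  [0,0,0,0,0,3.8,1],
])

```text
t: 10.23
tcp_pos: [0.5637, 0.0541, 0.0812]
tool_rot: [0.825, 0.565, -0.0, -0.0]
force: [0.2, 1.0, -0.9]
finger_gap: 0.0
gripper_force: 0.0
```

move_arm([
  [0,0,0,0,0,0.4,1],
  [0,0,0,0,0,0.8,1],
  [0,0,0,0,0,1.2,1],
])

```text
t: 10.48
tcp_pos: [0.5637, 0.0541, 0.0811]
tool_rot: [0.825, 0.565, 0.0, 0.0]
force: [-2.1, -0.3, 10.3]
finger_gap: 0.0
gripper_force: 5.3
```

Solid contact at tip height 56 mm, which is the home height. A little more, then retreat upward.

move_arm([
  [0,0,0,0,0,0.5,1],
  [0,0,0,0,0,1,1],
  [0,0,0,0,0,1,1],
])

```text
t: 10.73
tcp_pos: [0.5637, 0.0541, 0.0811]
tool_rot: [0.825, 0.565, 0.0, 0.0]
force: [-4.1, -0.1, 14.1]
finger_gap: 0.003
gripper_force: 6.8
```

move_arm([
  [0,0,0,0,0,-3,1],
  [0,0,0,0,0,-12,1],
  [0,0,0,0,0,-30,1],
  [0,0,0,-10,0,-60,1],
  [0,0,0,-20,0,-95,1],
  [0,0,0,-30,0,-130,1],
  [0,0,0,-40,0,-165,1],
  [0,0,0,-50,0,-190,1],
  [0,0,0,-60,0,-200,1],
  [0,0,0,-60,0,-200,1],
  [0,0,0,-60,0,-200,1],
])

```text
t: 11.65
tcp_pos: [0.5416, -0.0021, 0.2788]
tool_rot: [0.825, 0.565, -0.0, -0.0]
force: [0.5, -0.0, -0.4]
finger_gap: 0.002
gripper_force: 0.0
```

```bash
python3 tilt.py; python3 - <<'E'
from h import *
w=snap('wrist');a=snap('side');print(readout.sense()['force'])
P=cloud(w);hs=cv2.cvtColor(w['img'],cv2.COLOR_RGB2HSV);m=cv2.inRange(hs,(5,180,80),(18,255,255))
n,l,st,ce=cv2.connectedComponentsWithStats(m)
for i in range(1,n):
    if st[i,4]>25:
        p=np.median(P[l==i],0)-[.5865,.0441,0];print(st[i],1e3*p[:2]@[.933,-.36],1e3*p[:2]@[.36,.933],p[2]*1e3)
save(np.hstack([cv2.resize(w['img'][20:300,180:460],(400,400)),cv2.resize(a['img'][180:280,225:325],(400,400),interpolation=2)]),'s5.png')
E
```

```text
side 666 z0 55.7 edges x-58 55.9 x+58 55.6 y-77 55.7 y+95 55.8
scene 470 z0 56.6 edges x-58 56.6 x+58 56.6 y-77 56.5 y+95 56.6
[-0.1291416  -0.03050133  0.30918712]
[280  58  10  30 252] -60.65698997173393 38.911649399060074 64.67520405048042
[404  58  12  30 275] 60.184921427367414 39.042456454533884 64.55924395393666
[282 141   9  26 196] -60.81033228056501 -39.508345217632005 64.779475846188
[398 141  11  26 222] 60.09785002656624 -39.831516878859766 64.40417036074525
[587 187  22  33 232] 311.5558682030939 -100.36816912082998 22.3458044142335
[570 209  29  51 281] 309.4987790468277 -145.36742060022155 23.272180113918665
[574 227  10  16  44] 300.7173175004169 -149.27905670739582 19.16183442798157
[618 382   7   9  29] 424.0310677648516 -395.05299832587417 12.76484858598676
```

View pics/s5.png

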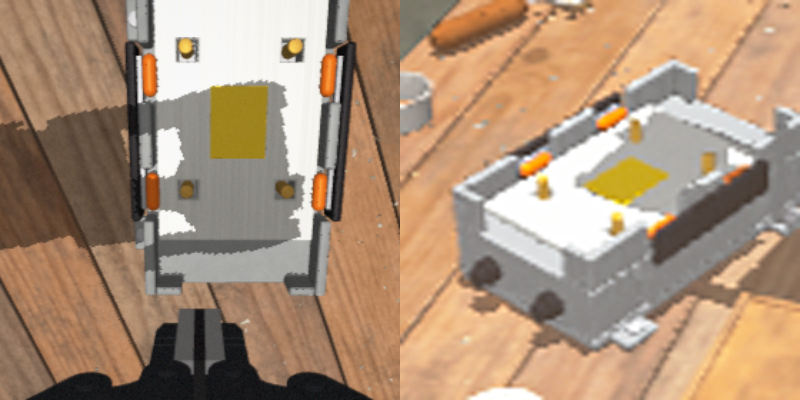

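The cover is flat at 56 mm. All four pins stand through its slots, and the four rollers sit at ±60–61 mm over both edges. The robot is clear.

```bash
python3 -c "
from station import order;print(order.sign_off())"
```

```text
the job is handed in; nothing more can be done
None
```

The cover is home: it dropped onto the four pins, lies flat on the box and has both catches snapped back over its edges; the highest force I read was about 15 N, and the job was handed in at about 12 s.

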